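Unstack the painter's containers into their trays

TASK

The painter's four containers have been left in one stack on the desk: take it apart from the top down and put each container upright into the tray whose recess has its shape and size, so that it lies flat on the tray's floor inside the rim. Set each one down gently, never letting one drop or fall, and leave the blue cup and the green-capped jar where they stand.

Things in the scene. Friction and masses are not known exactly. Their poses are not given: they have to be found in the camera images.
- tin: Closed rectangular bare-metal watercolour tin, 96 mm (its x) by 62 mm (its y) by 24 mm high, about 0.22 kg; the bottom of the stack, standing on the desk at any of five spots. Origin: centre of its underside; z up.
- dish: Closed round white ceramic dish (solid-topped cylinder), 56 mm diameter, 26 mm high, about 0.13 kg; stands on the tin. Origin: centre of its underside; z up.
- box: Closed square black box with a thin brass seam, 36 by 36 mm (along its x and y), 24 mm high, about 0.06 kg; stands on the dish. Origin: centre of its underside; z up.
- pot: Small round closed white pot, 26 mm diameter, 28 mm high, about 0.03 kg; the top of the stack, on the box. Origin: centre of its underside; z up.
- tin_tray: Dark wooden tray with a cork-coloured floor, fixed to the desk. Origin: centre of its underside, on the desk; z up. Its floor is 4 mm and its rim's top 9 mm above the origin; the rim is 6 mm wide. Rectangular: recess 112 mm (its x) by 78 mm (its y), 124 by 90 mm outside. For the tin, its long side along the tray's long side, either way round.
- dish_tray: Dark wooden tray with a cork-coloured floor, fixed to the desk. Origin: centre of its underside, on the desk; z up. Its floor is 4 mm and its rim's top 9 mm above the origin; the rim is 6 mm wide. The larger round tray: recess 72 mm diameter, 84 mm outside. For the dish.
- box_tray: Dark wooden tray with a cork-coloured floor, fixed to the desk. Origin: centre of its underside, on the desk; z up. Its floor is 4 mm and its rim's top 9 mm above the origin; the rim is 6 mm wide. Square: recess 52 by 52 mm (along its x and y), 64 by 64 mm outside. For the black box, sides parallel to the tray's sides, any of the four ways round.
- pot_tray: Dark wooden tray with a cork-coloured floor, fixed to the desk. Origin: centre of its underside, on the desk; z up. Its floor is 4 mm and its rim's top 9 mm above the origin; the rim is 6 mm wide. The smaller round tray: recess 42 mm diameter, 54 mm outside. For the pot.
- cup: Blue ceramic water cup standing loose on the desk, 60 mm across the rim, 45 mm high. Origin: centre of its underside. Not to be moved.
- jar: Glass jar with a green cap standing loose on the desk, 44 mm diameter, 40 mm high. Origin: centre of its underside. Not to be moved.
Mind the look-alikes: they are no part of the job. Several things have the shape of the dish; the one meant has the colours described above.

How it is judged:
By the outcome, as a careful person would: the job done as asked, in the order asked, and still so for the second after the job is handed in, with the robot touching nothing.
It also fails if it takes over 99 s, if anything falls off the work surface, if the arm or the gripper's body presses on something with over 40 N, if the wrist force passes 120 N, or if a joint passes its speed limit or range.

ROBOT

A 6-joint arm with a two-finger parallel gripper is mounted at the origin on the work surface. World frame = base frame: x ahead of the robot, y to its left, z up, the work surface at z = 0. Lengths are in m, angles in rad, forces in N, time in s.
With the tool pointing down it reaches from about 0.4 to 0.825 m from the base axis. Payload 7 kg.
Tool frame: the origin (TCP) lies midway between the tips of the shut fingers; the grasp point (between the pads) lies hold_point_z behind it (hold_point_z is the distance from the TCP to the grasp point, in m); z points along the fingers, y is the line along which they close (so a half turn about z gives the same grasp; the last joint's range is limited). The gripper opens to 88 mm and grips with 3 to 60 N. Pads are 19 mm wide; open, the fingers measure 130 mm over their backs; the gripper's body (78 mm by 193 mm) begins 47 mm behind the grasp point.
Start: joints at [-1.02, 0.359, 0.012, 0, -1.224, -0.288], TCP at [0.175, -0.652, 0.227] pointing down, gripper open.
Joint ranges: [-3.07, 3.07], [-1.43, 2.12], [-1.02, 1.25], [-3.03, 1.67], [-3.05, -0], [-3.03, 3.03]. Speed limits (rad/s): [2.39, 2.39, 3.01, 3.14, 3.14, 3.14].

INTERFACE

Orientations are given as [roll, pitch, yaw] about the fixed x, y, z axes, in that order (R = Rz(yaw) Ry(pitch) Rx(roll)).
In Python, from station import * gives the robot as it stands.
- The arm moves only by the tool apply_moves, never from a script. Its argument "steps" is a list of rows, each an object with "translation": the shift along the world's x, y, z scaled (see below), a list of three; "rotation": the turn, a rotation vector about the world's x, y, z scaled (see below), a list of three. A call has exactly 10 rows; each row is the pose to reach, as a shift and turn from the pose commanded when the call began; what a row does not reach only later rows make up. The controller multiplies each number of a shift by 250 mm and each number of a turn by 30 degrees. A row lasts 1/12 s, in which the tool goes at most 41.7 mm and 7.16 degrees, less where a joint would pass 70% of its speed; a pose out of reach is approached as far as the arm can. A call with a number of a shift or a turn outside -1 to 1 is refused whole. A call with a gripper value outside its range is refused whole. "jaw" is the closure, from -1 (fully open) to 1 (shut), so that 0 is half open, set as the call begins (left out, the last holds). The fingers move at their own pace and stop on an object; "newtons" is the grip in N (left out, the last holds). Time passes only in rows, so rows that repeat a pose let the fingers close, or fill a call up. It gives the time, the measured TCP pose, the force, the opening and the grip force at its end, in the units of the state.
- get_state(): the state, without advancing time (a new reading comes with each control period).
- grab_frame(name): name is "scene" or "top"; returns the picture (420x560x3 uint8, blue, green, red); there is no depth.
- camera_model(name): a dict with "fx", "fy", "cx", "cy" (pixels), "xyz" and "rotation" of the camera in the world. Camera axes: x right, y down, z forward; pixel columns grow to the right and rows downward; lengths in m; the calibration is good to about 2 mm. A picture is of the moment at which its call begins. camera_model takes no time and is no camera call.
- job_done(): hands the job in; it is judged then, once.
The state is a dict: "t": time; "q": joint angles; "qd": joint speeds; "joint_efforts": joint torques, N m; "eef_pos": TCP position; "ee_rot": TCP orientation; "force": force on the tool from outside, world axes, zero at the start; "moment": the same for the moment, N m; "width": finger opening in m; "gripper_force": force on a finger pad.
Only numpy, scipy, OpenCV 4.12 (cv2) and the standard library are available. Lean on these libraries where they do the work, as an engineer would, in place of code of your own. Each camera call takes 0.05 s, during which the arm holds its last target. There are 200 camera calls.

## Working session

There is one attempt and no reset: what is moved stays moved. The work goes in short steps, Python scripts to look and compute and a tool call to move; the robot and the scene stay as the last step left them, time stands still between calls to the robot, and variables do not carry over. Pictures are saved under pics/ and viewed, at most 14 in all, crops included, and the job is handed in when it is done.

Besides the shell and the picture viewer there is one more tool, called after "Call:" as a command line: name --argument value ..., lists and objects as JSON in quotes. apply_moves: Moves the arm, as the interface text tells. Shifts and turns lie within -1 to 1; 1 stands for 250 mm of shift or 30 degrees of turn. Its arguments: {"type":"object","properties":{"steps":{"type":"array"},"jaw":{"type":"number"},"newtons":{"type":"number"}},"required":["steps"]}

```bash
mkdir -p pics
python3 - <<'E'
from station import *
import cv2
s=get_state(); print({k:s[k] for k in ('t','eef_pos','ee_rot','width','force')}); 
try: print(hold_point_z)
except Exception as e: print(e)
for n in ('scene','top'):
    cv2.imwrite(f'pics/{n}0.png',grab_frame(n)); print(n,camera_model(n))
E
ls
```

```text
{'t': 0.0, 'eef_pos': array([ 0.17518701, -0.65136435,  0.22561097]), 'ee_rot': array([ 3.13995575e+00, -1.36032774e-04, -2.87891973e+00]), 'width': 0.08788736188803914, 'force': array([ 0.51200862,  0.45811809, -0.02413555])}
0.0188
scene {'fx': 436.3989659127982, 'fy': 436.3989659127982, 'cx': 282.47626869482303, 'cy': 203.75624935249596, 'xyz': array([0.99999013, 0.47004174, 0.61349762]), 'rotation': array([-2.23441473,  0.02238608,  2.33190367])}
top {'fx': 420.9245824985984, 'fy': 420.9245824985984, 'cx': 280.7564393047028, 'cy': 212.3286123122947, 'xyz': array([ 0.36359664, -0.01271097,  0.98127653]), 'rotation': array([-2.9640611 ,  0.0132594 , -1.58709882])}
pics
```

View pics/top0.png

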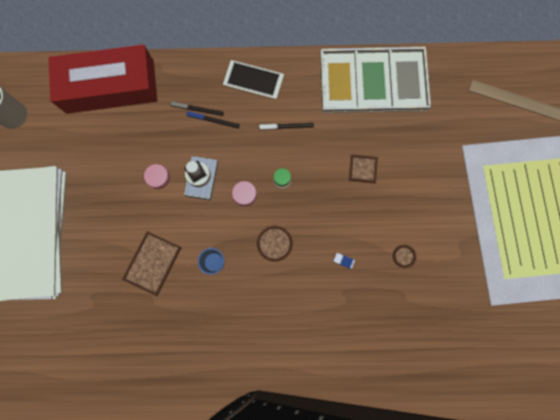

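View pics/scene0.png

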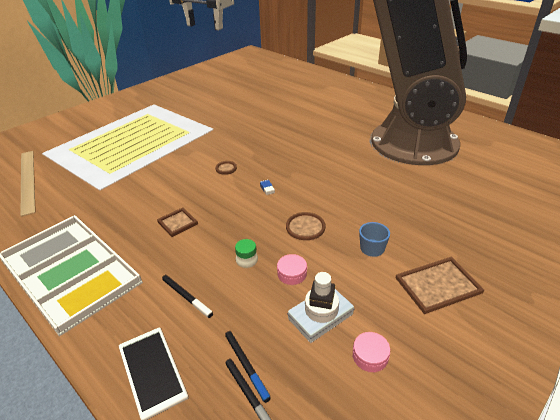

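The top view shows the stack near (200,177) between two pink look-alikes at (156,176) and (244,193). The trays are: tin (152,263), dish (275,243), box (363,169), pot (404,256). The cup is at (211,261) and the jar at (282,177). I'll enlarge the crops next.

Run:
```python
import cv2,numpy as np
t=cv2.imread('pics/top0.png'); s=cv2.imread('pics/scene0.png')
def cr(im,x,y,w,h,k):
    return cv2.resize(im[y:y+h,x:x+w],None,fx=k,fy=k,interpolation=cv2.INTER_CUBIC)
def grid(c,x,y,k,st=10):
    for i in range(0,c.shape[1],st*k): cv2.line(c,(i,0),(i,5),(0,255,255)); cv2.putText(c,str(x+i//k),(i,16),0,.35,(0,255,255))
    for j in range(0,c.shape[0],st*k): cv2.line(c,(0,j),(5,j),(0,255,255)); cv2.putText(c,str(y+j//k),(6,j+4),0,.35,(0,255,255))
    return c
a=grid(cr(t,170,145,66,66,6),170,145,6); b=grid(cr(s,280,260,80,80,5),280,260,5)[:396]
cv2.imwrite('pics/stack.png',np.hstack([a,b[:396]]))
q=[grid(cr(t,x,y,66,66,6),x,y,6)[:,:] for x,y in((119,230),(242,211),(330,136),(371,223))]
m=np.vstack([np.hstack(q[:2]),np.hstack(q[2:])]); m=cv2.resize(m,(600,600),interpolation=cv2.INTER_AREA)
cv2.imwrite('pics/trays.png',m)
```

```text
(no output)
```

View pics/stack.png

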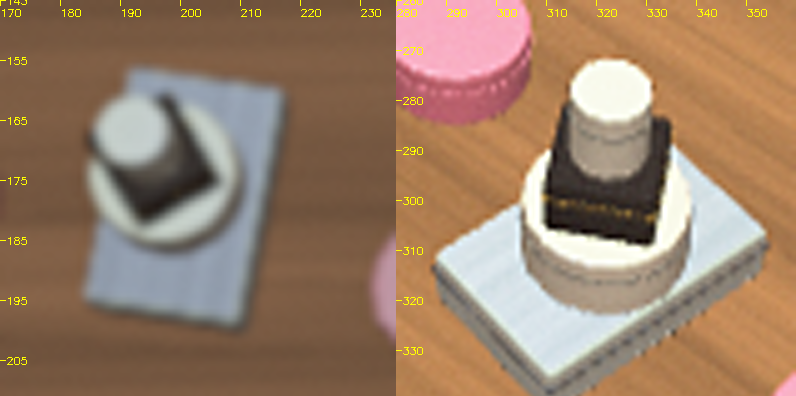

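View pics/trays.png

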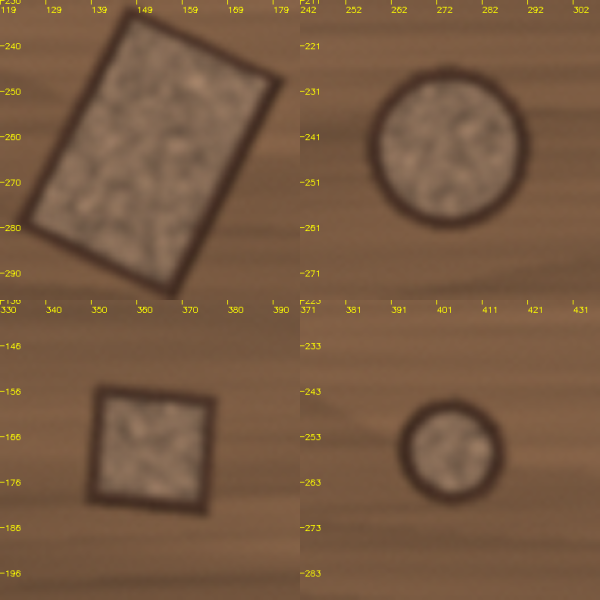

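The stack crop gives the tin's top corners, the dish ellipse, the box corners and the pot top at (192,167). The tray crop gives the rim corners and centres. Next I'll convert these to world coordinates.

```bash
cat > h.py <<'E'
from station import *
import numpy as np
from scipy.spatial.transform import Rotation as Ro
def ray(cam,u,v,z):
    m=camera_model(cam); R=Ro.from_euler('xyz',m['rotation']).as_matrix()
    d=R@np.array([(u-m['cx'])/m['fx'],(v-m['cy'])/m['fy'],1]); c=np.array(m['xyz'])
    return (c+d*(z-c[2])/d[2])[:2]
def proj(cam,p):
    m=camera_model(cam); R=Ro.from_euler('xyz',m['rotation']).as_matrix()
    q=R.T@(np.array(p)-m['xyz']); return np.array([m['fx']*q[0]/q[2]+m['cx'],m['fy']*q[1]/q[2]+m['cy']])
E
python3 - <<'E'
from h import *
def quad(n,cam,c,z,d=.4):
    P=np.array([ray(cam,u-d,v-d,z) for u,v in c]); e=np.diff(np.vstack([P,P[:1]]),axis=0)
    print(n,P.mean(0).round(4),'len',np.linalg.norm(e,axis=1).round(4),'deg',np.degrees(np.arctan2(e[:,1],e[:,0])).round(1))
quad('tin_tray','top',[(147.6,231.8),(181.5,247.4),(157.5,295.6),(124.3,279.1)],.009)
quad('box_tray','top',[(351.3,154.9),(377.5,157.6),(375.5,183.1),(348.9,180.2)],.009)
quad('tin','top',[(191.7,156.3),(217,160.3),(209.7,198.8),(184.6,194.2)],.024)
quad('box','top',[(197.5,161.2),(206.2,175),(193.8,182),(184.7,169.2)],.074)
for n,c,u,v,z in [('tin','scene',288,312,.024),('tin','scene',310.4,335.6,.024),('tin','scene',354,307,.024),('dish','top',197.1,173.3,.05),('dish','scene',322,301.4,.05),('pot','top',192,166.8,.102),('pot','scene',323,278,.102),('box','scene',309.5,305.5,.05),('box','scene',331,308.5,.05),
 ('dish_tray','top',274.6,243.6,.009),('pot_tray','top',404.2,256.2,.009),('dish_tray','scene',306,225.5,.009),('pot_tray','scene',226.5,167.5,.009),('cup','top',211,261,.045),('jar','top',282,177,.04),('pink1','top',156,176,.026),('pink2','top',244,193,.026)]:
    p=ray(c,u-.4,v-.4,z); print(n,c,p.round(4),np.hypot(*p).round(3))
E
```

```text
tin_tray [0.4255 0.2954] len [0.0889 0.1207 0.0867 0.1191] deg [-115.2  154.5   63.7  -24.4]
box_tray [ 0.6408 -0.2003] len [0.0628 0.0633 0.0631 0.063 ] deg [-97.3 172.5  82.4  -7.8]
tin [0.6239 0.1849] len [0.0613 0.0943 0.0602 0.0931] deg [-100.4  170.2   78.4   -9.1]
box [0.623  0.1865] len [0.0381 0.0315 0.0366 0.0336] deg [-148.2  119.5   35.1  -57.6]
tin scene [0.6686 0.1479] 0.685
tin scene [0.6782 0.2054] 0.709
tin scene [0.5861 0.2224] 0.627
dish top [0.6263 0.1881] 0.654
dish scene [0.6302 0.1883] 0.658
pot top [0.6265 0.1883] 0.654
pot scene [0.6277 0.1861] 0.655
box scene [0.6503 0.1788] 0.674
box scene [0.6316 0.2081] 0.665
dish_tray top [0.4659 0.0137] 0.466
pot_tray top [ 0.4316 -0.2834] 0.516
dish_tray scene [0.4697 0.0137] 0.47
pot_tray scene [ 0.4358 -0.2834] 0.52
cup top [0.4259 0.1544] 0.453
jar top [ 0.6164 -0.0063] 0.616
pink1 top [0.6285 0.2901] 0.692
pink2 top [0.5835 0.0829] 0.589
```

Call:
apply_moves --steps '[{"translation": [0.05, 0.1, 0], "rotation": [0, 0, 0]}, {"translation": [0.1, 0.2, 0], "rotation": [0, 0, 0]}, {"translation": [0.15, 0.3, 0], "rotation": [0, 0, 0]}, {"translation": [0.2, 0.4, 0], "rotation": [0, 0, 0]}, {"translation": [0.25, 0.5, 0], "rotation": [0, 0, 0]}, {"translation": [0.3, 0.6, 0], "rotation": [0, 0, 0]}, {"translation": [0.35, 0.7, 0], "rotation": [0, 0, 0]}, {"translation": [0.4, 0.8, 0], "rotation": [0, 0, 0]}, {"translation": [0.45, 0.9, 0], "rotation": [0, 0, 0]}, {"translation": [0.5, 1, 0], "rotation": [0, 0, 0]}]' --jaw -0.1 --newtons 15

```text
t: 0.93
eef_pos: [0.3005, -0.4004, 0.2263]
ee_rot: [3.141, -0.0, -2.879]
force: [0.4, 0.1, 0.7]
width: 0.0483
gripper_force: 0.0
```

Call:
apply_moves --steps '[{"translation": [0.05, 0.1, 0], "rotation": [0, 0, 0]}, {"translation": [0.1, 0.2, 0], "rotation": [0, 0, 0]}, {"translation": [0.15, 0.3, 0], "rotation": [0, 0, 0]}, {"translation": [0.2, 0.4, 0], "rotation": [0, 0, 0]}, {"translation": [0.25, 0.5, 0], "rotation": [0, 0, 0]}, {"translation": [0.3, 0.6, 0], "rotation": [0, 0, 0]}, {"translation": [0.35, 0.7, 0], "rotation": [0, 0, 0]}, {"translation": [0.4, 0.8, 0], "rotation": [0, 0, 0]}, {"translation": [0.45, 0.9, 0], "rotation": [0, 0, 0]}, {"translation": [0.5, 1, 0], "rotation": [0, 0, 0]}]'

```text
t: 1.77
eef_pos: [0.4255, -0.1504, 0.2265]
ee_rot: [3.141, -0.0, -2.879]
force: [1.1, 0.2, 0.6]
width: 0.0482
gripper_force: 0.0
```

Call:
apply_moves --steps '[{"translation": [0.05, 0.1, 0], "rotation": [0, 0, 0]}, {"translation": [0.1, 0.2, 0], "rotation": [0, 0, 0]}, {"translation": [0.15, 0.3, 0], "rotation": [0, 0, 0]}, {"translation": [0.2, 0.4, 0], "rotation": [0, 0, 0]}, {"translation": [0.25, 0.5, 0], "rotation": [0, 0, 0]}, {"translation": [0.3, 0.6, 0], "rotation": [0, 0, 0]}, {"translation": [0.35, 0.7, 0], "rotation": [0, 0, 0]}, {"translation": [0.4, 0.8, 0], "rotation": [0, 0, 0]}, {"translation": [0.45, 0.9, 0], "rotation": [0, 0, 0]}, {"translation": [0.5, 1, 0], "rotation": [0, 0, 0]}]'

```text
t: 2.6
eef_pos: [0.5505, 0.0995, 0.2262]
ee_rot: [3.142, -0.001, -2.879]
force: [0.2, -1.1, -0.2]
width: 0.0484
gripper_force: 0.0
```

Call:
apply_moves --steps '[{"translation": [0.06, 0.07, 0], "rotation": [0, 0, 0]}, {"translation": [0.12, 0.14, 0], "rotation": [0, 0, 0]}, {"translation": [0.18, 0.21, -0.05], "rotation": [0, 0, 0]}, {"translation": [0.24, 0.28, -0.1], "rotation": [0, 0, 0]}, {"translation": [0.306, 0.35, -0.15], "rotation": [0, 0, 0]}, {"translation": [0.306, 0.35, -0.2], "rotation": [0, 0, 0]}, {"translation": [0.306, 0.35, -0.25], "rotation": [0, 0, 0]}, {"translation": [0.306, 0.35, -0.3], "rotation": [0, 0, 0]}, {"translation": [0.306, 0.35, -0.35], "rotation": [0, 0, 0]}, {"translation": [0.306, 0.35, -0.365], "rotation": [0, 0, 0]}]'

```text
t: 3.43
eef_pos: [0.6255, 0.1852, 0.1326]
ee_rot: [-3.141, -0.004, -2.879]
force: [-0.3, -0.6, -0.8]
width: 0.0481
gripper_force: 0.0
```

Run:
```python
from h import *
import cv2
s=grab_frame('scene')
c=cv2.resize(s[180:350,240:420],None,fx=4.4,fy=3.5*4.4/4.4,interpolation=cv2.INTER_CUBIC)
c=cv2.resize(s[190:340,230:420],None,fx=4,fy=4,interpolation=cv2.INTER_CUBIC)
cv2.imwrite('pics/a1.png',c); e=get_state()['eef_pos']; print(e,proj('scene',e),proj('scene',[e[0],e[1],.102]))
```

```text
[0.62560398 0.18516295 0.13287082] [323.70633805 262.68054765] [322.99985007 276.58300923]
```

View pics/a1.png

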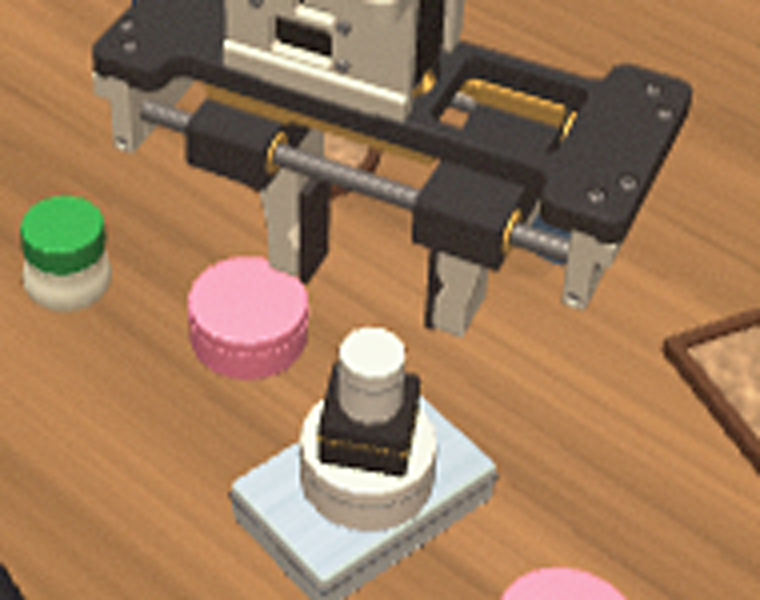

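The pot top at (323,278) lies about 2 mm from the point below the TCP, and the fingers straddle it. I'll descend and grip.

Call:
apply_moves --steps '[{"translation": [0.006, 0.003, -0.03], "rotation": [0, 0, 0]}, {"translation": [0.006, 0.003, -0.06], "rotation": [0, 0, 0]}, {"translation": [0.006, 0.003, -0.09], "rotation": [0, 0, 0]}, {"translation": [0.006, 0.003, -0.12], "rotation": [0, 0, 0]}, {"translation": [0.006, 0.003, -0.15], "rotation": [0, 0, 0]}, {"translation": [0.006, 0.003, -0.18], "rotation": [0, 0, 0]}, {"translation": [0.006, 0.003, -0.2], "rotation": [0, 0, 0]}, {"translation": [0.006, 0.003, -0.2], "rotation": [0, 0, 0]}, {"translation": [0.006, 0.003, -0.2], "rotation": [0, 0, 0]}, {"translation": [0.006, 0.003, -0.2], "rotation": [0, 0, 0]}]'

```text
t: 4.32
eef_pos: [0.6286, 0.1866, 0.0856]
ee_rot: [-3.142, 0.0, -2.879]
force: [-0.6, 0.6, -0.4]
width: 0.0481
gripper_force: 0.0
```

Call:
apply_moves --steps '[{"translation": [0, 0, 0], "rotation": [0, 0, 0]}, {"translation": [0, 0, 0], "rotation": [0, 0, 0]}, {"translation": [0, 0, 0], "rotation": [0, 0, 0]}, {"translation": [0, 0, 0], "rotation": [0, 0, 0]}, {"translation": [0, 0, 0], "rotation": [0, 0, 0]}, {"translation": [0, 0, 0], "rotation": [0, 0, 0]}, {"translation": [0, 0, 0], "rotation": [0, 0, 0]}, {"translation": [0, 0, 0], "rotation": [0, 0, 0]}, {"translation": [0, 0, 0], "rotation": [0, 0, 0]}, {"translation": [0, 0, 0], "rotation": [0, 0, 0]}]' --jaw 1 --newtons 12

```text
t: 5.15
eef_pos: [0.6285, 0.1865, 0.0856]
ee_rot: [3.142, 0.0, -2.879]
force: [-1.0, 0.6, 3.3]
width: 0.0251
gripper_force: 12.0
```

Call:
apply_moves --steps '[{"translation": [0, 0, 0.04], "rotation": [0, 0, 0]}, {"translation": [0, 0, 0.12], "rotation": [0, 0, 0]}, {"translation": [0, 0, 0.2], "rotation": [0, 0, 0]}, {"translation": [0, 0, 0.29], "rotation": [0, 0, 0]}, {"translation": [0, 0, 0.38], "rotation": [0, 0, 0]}, {"translation": [0, 0, 0.46], "rotation": [0, 0, 0]}, {"translation": [-0.04, -0.1, 0.46], "rotation": [0, 0, 0]}, {"translation": [-0.09, -0.22, 0.46], "rotation": [0, 0, 0]}, {"translation": [-0.14, -0.35, 0.46], "rotation": [0, 0, 0]}, {"translation": [-0.2, -0.48, 0.46], "rotation": [0, 0, 0]}]'

```text
t: 5.98
eef_pos: [0.5777, 0.0654, 0.2007]
ee_rot: [-3.142, 0.0, -2.878]
force: [0.2, -0.8, -0.1]
width: 0.0255
gripper_force: 12.0
```

Call:
apply_moves --steps '[{"translation": [-0.04, -0.1, 0], "rotation": [0, 0, 0]}, {"translation": [-0.08, -0.2, 0], "rotation": [0, 0, 0]}, {"translation": [-0.12, -0.3, 0], "rotation": [0, 0, 0]}, {"translation": [-0.16, -0.4, 0], "rotation": [0, 0, 0]}, {"translation": [-0.2, -0.5, 0], "rotation": [0, 0, 0]}, {"translation": [-0.25, -0.6, 0], "rotation": [0, 0, 0]}, {"translation": [-0.29, -0.7, 0], "rotation": [0, 0, 0]}, {"translation": [-0.33, -0.8, 0], "rotation": [0, 0, 0]}, {"translation": [-0.37, -0.9, 0], "rotation": [0, 0, 0]}, {"translation": [-0.41, -1, 0], "rotation": [0, 0, 0]}]'

```text
t: 6.82
eef_pos: [0.475, -0.1847, 0.201]
ee_rot: [-3.141, 0.0, -2.879]
force: [0.9, -0.2, -0.1]
width: 0.0258
gripper_force: 12.0
```

Call:
apply_moves --steps '[{"translation": [-0.04, -0.1, 0], "rotation": [0, 0, 0]}, {"translation": [-0.08, -0.2, 0], "rotation": [0, 0, 0]}, {"translation": [-0.13, -0.3, 0], "rotation": [0, 0, 0]}, {"translation": [-0.17, -0.4, -0.08], "rotation": [0, 0, 0]}, {"translation": [-0.17, -0.4, -0.16], "rotation": [0, 0, 0]}, {"translation": [-0.17, -0.4, -0.24], "rotation": [0, 0, 0]}, {"translation": [-0.17, -0.4, -0.33], "rotation": [0, 0, 0]}, {"translation": [-0.17, -0.4, -0.42], "rotation": [0, 0, 0]}, {"translation": [-0.17, -0.4, -0.51], "rotation": [0, 0, 0]}, {"translation": [-0.17, -0.4, -0.58], "rotation": [0, 0, 0]}]'

```text
t: 7.65
eef_pos: [0.4327, -0.2835, 0.0542]
ee_rot: [3.141, -0.001, -2.879]
force: [0.3, -0.8, 0.4]
width: 0.0251
gripper_force: 12.0
```

Run:
```python
from h import *
import cv2
s=grab_frame('scene'); 
cv2.imwrite('pics/a2.png',cv2.resize(s[110:240,150:320],None,fx=4,fy=4,interpolation=cv2.INTER_CUBIC)); e=get_state()['eef_pos']; print(e,get_state()['width'])
```

```text
[ 0.43097874 -0.28283801  0.05133673] 0.025440515373208388
```

View pics/a2.png

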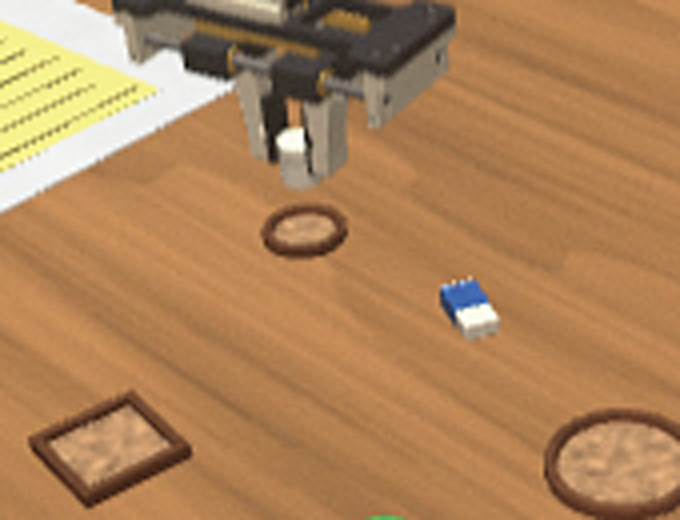

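The pot hangs upright above its tray, which sits at about (226,167) in the full picture. I'll lower it.

Call:
apply_moves --steps '[{"translation": [0.008, 0, -0.03], "rotation": [0, 0, 0]}, {"translation": [0.008, 0, -0.06], "rotation": [0, 0, 0]}, {"translation": [0.008, 0, -0.09], "rotation": [0, 0, 0]}, {"translation": [0.008, 0, -0.115], "rotation": [0, 0, 0]}, {"translation": [0.008, 0, -0.125], "rotation": [0, 0, 0]}, {"translation": [0.008, 0, -0.132], "rotation": [0, 0, 0]}, {"translation": [0.008, 0, -0.136], "rotation": [0, 0, 0]}, {"translation": [0.008, 0, -0.14], "rotation": [0, 0, 0]}, {"translation": [0.008, 0, -0.14], "rotation": [0, 0, 0]}, {"translation": [0.008, 0, -0.14], "rotation": [0, 0, 0]}]'

```text
t: 8.53
eef_pos: [0.4355, -0.2836, 0.0205]
ee_rot: [-3.141, 0.0, -2.879]
force: [-0.5, -0.1, -0.6]
width: 0.0257
gripper_force: 12.0
```

Call:
apply_moves --steps '[{"translation": [-0.004, 0, -0.004], "rotation": [0, 0, 0]}, {"translation": [-0.004, 0, -0.008], "rotation": [0, 0, 0]}, {"translation": [-0.004, 0, -0.011], "rotation": [0, 0, 0]}, {"translation": [-0.004, 0, -0.014], "rotation": [0, 0, 0]}, {"translation": [-0.004, 0, -0.016], "rotation": [0, 0, 0]}, {"translation": [-0.004, 0, -0.018], "rotation": [0, 0, 0]}, {"translation": [-0.004, 0, -0.02], "rotation": [0, 0, 0]}, {"translation": [-0.004, 0, -0.021], "rotation": [0, 0, 0]}, {"translation": [-0.004, 0, -0.022], "rotation": [0, 0, 0]}, {"translation": [-0.004, 0, -0.022], "rotation": [0, 0, 0]}]'

```text
t: 9.37
eef_pos: [0.4344, -0.2836, 0.0154]
ee_rot: [-3.141, 0.0, -2.878]
force: [-2.8, 1.4, 7.9]
width: 0.0254
gripper_force: 12.0
```

Contact is at 8 N. I'll release and retreat.

Call:
apply_moves --steps '[{"translation": [0, 0, 0], "rotation": [0, 0, 0]}, {"translation": [0, 0, 0], "rotation": [0, 0, 0]}, {"translation": [0, 0, 0], "rotation": [0, 0, 0]}, {"translation": [0, 0, 0], "rotation": [0, 0, 0]}, {"translation": [0, 0, 0.06], "rotation": [0, 0, 0]}, {"translation": [0, 0, 0.14], "rotation": [0, 0, 0]}, {"translation": [0, 0, 0.25], "rotation": [0, 0, 0]}, {"translation": [0, 0, 0.38], "rotation": [0, 0, 0]}, {"translation": [0, 0, 0.5], "rotation": [0, 0, 0]}, {"translation": [0, 0, 0.6], "rotation": [0, 0, 0]}]' --jaw 0

```text
t: 10.2
eef_pos: [0.4346, -0.2837, 0.1671]
ee_rot: [-3.141, 0.001, -2.879]
force: [0.8, 0.1, 0.9]
width: 0.0439
gripper_force: 0.0
```

Call:
apply_moves --steps '[{"translation": [0.04, 0.1, 0], "rotation": [0, 0, 0.06]}, {"translation": [0.08, 0.2, 0], "rotation": [0, 0, 0.12]}, {"translation": [0.12, 0.3, 0], "rotation": [0, 0, 0.18]}, {"translation": [0.16, 0.4, 0], "rotation": [0, 0, 0.24]}, {"translation": [0.2, 0.5, 0], "rotation": [0, 0, 0.3]}, {"translation": [0.24, 0.6, 0], "rotation": [0, 0, 0.36]}, {"translation": [0.28, 0.7, 0], "rotation": [0, 0, 0.42]}, {"translation": [0.32, 0.8, 0], "rotation": [0, 0, 0.48]}, {"translation": [0.36, 0.9, 0], "rotation": [0, 0, 0.53]}, {"translation": [0.4, 1, 0], "rotation": [0, 0, 0.567]}]' --jaw -0.3

```text
t: 11.03
eef_pos: [0.5345, -0.0322, 0.1647]
ee_rot: [3.141, -0.0, -2.58]
force: [0.5, -0.2, 0.6]
width: 0.0571
gripper_force: 0.0
```

Call:
apply_moves --steps '[{"translation": [0.05, 0.12, 0], "rotation": [0, 0, 0]}, {"translation": [0.1, 0.24, 0], "rotation": [0, 0, 0]}, {"translation": [0.15, 0.36, 0], "rotation": [0, 0, 0]}, {"translation": [0.2, 0.48, 0], "rotation": [0, 0, 0]}, {"translation": [0.25, 0.6, 0], "rotation": [0, 0, 0]}, {"translation": [0.3, 0.72, 0], "rotation": [0, 0, 0]}, {"translation": [0.34, 0.81, 0], "rotation": [0, 0, 0]}, {"translation": [0.362, 0.875, -0.05], "rotation": [0, 0, 0]}, {"translation": [0.362, 0.875, -0.15], "rotation": [0, 0, 0]}, {"translation": [0.362, 0.875, -0.24], "rotation": [0, 0, 0]}]'

```text
t: 11.87
eef_pos: [0.6252, 0.1867, 0.1038]
ee_rot: [3.141, 0.001, -2.581]
force: [-1.0, -1.1, -0.7]
width: 0.0569
gripper_force: 0.0
```

Run:
```python
from h import *
import cv2
s=grab_frame('scene'); 
a=cv2.resize(s[240:340,270:370],None,fx=5,fy=5,interpolation=cv2.INTER_CUBIC)
b=cv2.resize(s[140:200,190:250],None,fx=5,fy=5,interpolation=cv2.INTER_CUBIC); b=cv2.copyMakeBorder(b,0,200,0,0,0)
cv2.imwrite('pics/a3.png',np.hstack([a,b])); e=get_state()['eef_pos']; print(e,get_state()['ee_rot'],proj('scene',[.6245,.185,.074]))
```

```text
[0.622119   0.18491218 0.09837504] [ 3.14009854 -0.00679837 -2.58213636] [322.75256037 288.09665513]
```

View pics/a3.png

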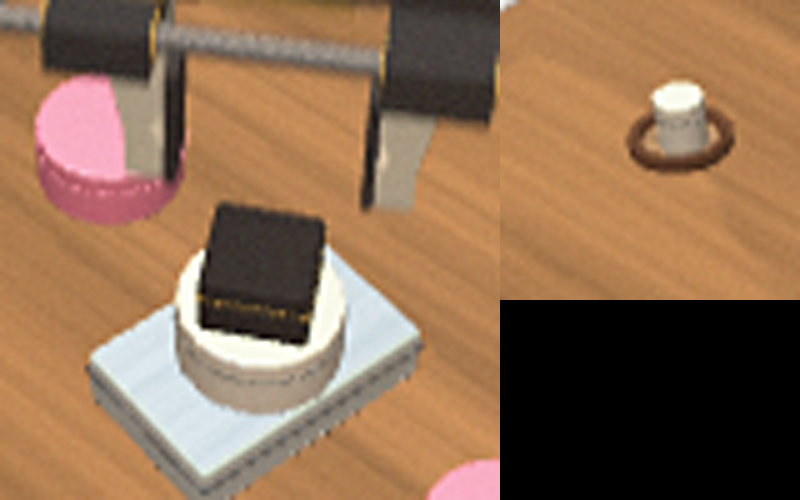

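The pot stands in its tray, with its base inside the rim at about (326,165). The box is between the open fingers. I'll descend and grip.

Call:
apply_moves --steps '[{"translation": [0, 0, -0.03], "rotation": [0, 0, 0]}, {"translation": [0, 0, -0.06], "rotation": [0, 0, 0]}, {"translation": [0, 0, -0.09], "rotation": [0, 0, 0]}, {"translation": [0, 0, -0.12], "rotation": [0, 0, 0]}, {"translation": [0, 0, -0.15], "rotation": [0, 0, 0]}, {"translation": [0, 0, -0.17], "rotation": [0, 0, 0]}, {"translation": [0, 0, -0.182], "rotation": [0, 0, 0]}, {"translation": [0, 0, -0.182], "rotation": [0, 0, 0]}, {"translation": [0, 0, -0.182], "rotation": [0, 0, 0]}, {"translation": [0, 0, -0.182], "rotation": [0, 0, 0]}]'

```text
t: 12.75
eef_pos: [0.6251, 0.1853, 0.0598]
ee_rot: [-3.141, 0.001, -2.582]
force: [0.2, 0.5, -0.7]
width: 0.0569
gripper_force: 0.0
```

Call:
apply_moves --steps '[{"translation": [0, 0, 0], "rotation": [0, 0, 0]}, {"translation": [0, 0, 0], "rotation": [0, 0, 0]}, {"translation": [0, 0, 0], "rotation": [0, 0, 0]}, {"translation": [0, 0, 0], "rotation": [0, 0, 0]}, {"translation": [0, 0, 0], "rotation": [0, 0, 0]}, {"translation": [0, 0, 0], "rotation": [0, 0, 0]}, {"translation": [0, 0, 0], "rotation": [0, 0, 0]}, {"translation": [0, 0, 0], "rotation": [0, 0, 0]}, {"translation": [0, 0, 0], "rotation": [0, 0, 0]}, {"translation": [0, 0, 0], "rotation": [0, 0, 0]}]' --jaw 1 --newtons 15

```text
t: 13.58
eef_pos: [0.6249, 0.1853, 0.0595]
ee_rot: [-3.142, 0.0, -2.582]
force: [-1.2, -1.1, 2.4]
width: 0.0359
gripper_force: 14.8
```

Call:
apply_moves --steps '[{"translation": [0, 0, 0.03], "rotation": [0, 0, 0]}, {"translation": [0, 0, 0.1], "rotation": [0, 0, 0]}, {"translation": [0, 0, 0.18], "rotation": [0, 0, 0]}, {"translation": [0, 0, 0.26], "rotation": [0, 0, -0.05]}, {"translation": [0, 0, 0.32], "rotation": [0, 0, -0.15]}, {"translation": [0, -0.09, 0.32], "rotation": [0, 0, -0.25]}, {"translation": [0, -0.2, 0.32], "rotation": [0, 0, -0.35]}, {"translation": [0, -0.31, 0.32], "rotation": [0, 0, -0.45]}, {"translation": [0, -0.42, 0.32], "rotation": [0, 0, -0.55]}, {"translation": [0, -0.541, 0.32], "rotation": [0, 0, -0.65]}]'

```text
t: 14.42
eef_pos: [0.6246, 0.0491, 0.1397]
ee_rot: [3.141, 0.0, -2.924]
force: [-0.4, -0.2, -0.5]
width: 0.0357
gripper_force: 14.8
```

Call:
apply_moves --steps '[{"translation": [0.01, -0.12, 0], "rotation": [0, 0, -0.1]}, {"translation": [0.02, -0.24, 0], "rotation": [0, 0, -0.2]}, {"translation": [0.03, -0.36, 0], "rotation": [0, 0, -0.3]}, {"translation": [0.04, -0.48, 0], "rotation": [0, 0, -0.4]}, {"translation": [0.05, -0.6, 0], "rotation": [0, 0, -0.5]}, {"translation": [0.06, -0.72, 0], "rotation": [0, 0, -0.58]}, {"translation": [0.07, -0.84, 0], "rotation": [0, 0, -0.65]}, {"translation": [0.072, -0.93, 0], "rotation": [0, 0, -0.667]}, {"translation": [0.072, -1, -0.08], "rotation": [0, 0, -0.667]}, {"translation": [0.072, -1, -0.2], "rotation": [0, 0, -0.667]}]'

```text
t: 15.25
eef_pos: [0.6448, -0.2038, 0.0922]
ee_rot: [-3.141, 0.006, 3.009]
force: [0.8, 1.0, -1.9]
width: 0.0361
gripper_force: 14.8
```

Run:
```python
from h import *
import cv2
print('tray scene',ray('scene',178-.4,222-.4,.009))
s=grab_frame('scene'); 
cv2.imwrite('pics/a4.png',cv2.resize(s[150:260,120:260],None,fx=5,fy=5,interpolation=cv2.INTER_CUBIC)); e=get_state(); print(e['eef_pos'],e['ee_rot'],e['width'])
```

```text
tray scene [ 0.64588962 -0.19823494]
[ 0.63998748 -0.20135602  0.08329094] [ 3.1404966  -0.00537426  3.00774128] 0.0359450286866006
```

View pics/a4.png

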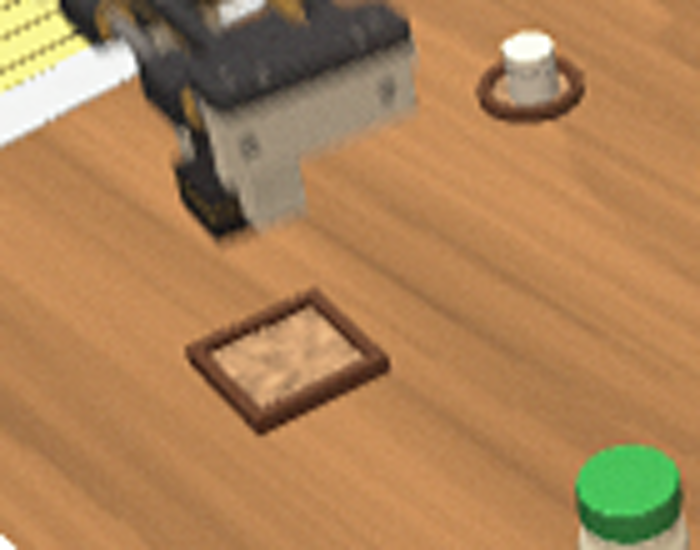

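The box hangs square with the tray; the tray centre is at about (178,222) in the full picture. I'll lower it.

Call:
apply_moves --steps '[{"translation": [0.004, 0.004, -0.04], "rotation": [0, 0, 0]}, {"translation": [0.004, 0.004, -0.09], "rotation": [0, 0, 0]}, {"translation": [0.004, 0.004, -0.14], "rotation": [0, 0, 0]}, {"translation": [0.004, 0.004, -0.19], "rotation": [0, 0, 0]}, {"translation": [0.004, 0.004, -0.23], "rotation": [0, 0, 0]}, {"translation": [0.004, 0.004, -0.26], "rotation": [0, 0, 0]}, {"translation": [0.004, 0.004, -0.275], "rotation": [0, 0, 0]}, {"translation": [0.004, 0.004, -0.283], "rotation": [0, 0, 0]}, {"translation": [0.004, 0.004, -0.29], "rotation": [0, 0, 0]}, {"translation": [0.004, 0.004, -0.294], "rotation": [0, 0, 0]}]'

```text
t: 16.13
eef_pos: [0.6441, -0.1991, 0.0161]
ee_rot: [-3.142, 0.001, 3.012]
force: [0.3, 0.0, -0.1]
width: 0.0359
gripper_force: 14.8
```

Call:
apply_moves --steps '[{"translation": [0, 0, -0.002], "rotation": [0, 0, 0]}, {"translation": [0, 0, -0.004], "rotation": [0, 0, 0]}, {"translation": [0, 0, -0.006], "rotation": [0, 0, 0]}, {"translation": [0, 0, -0.008], "rotation": [0, 0, 0]}, {"translation": [0, 0, -0.01], "rotation": [0, 0, 0]}, {"translation": [0, 0, -0.011], "rotation": [0, 0, 0]}, {"translation": [0, 0, -0.012], "rotation": [0, 0, 0]}, {"translation": [0, 0, -0.012], "rotation": [0, 0, 0]}, {"translation": [0, 0, -0.012], "rotation": [0, 0, 0]}, {"translation": [0, 0, -0.012], "rotation": [0, 0, 0]}]'

```text
t: 16.97
eef_pos: [0.6439, -0.1991, 0.0135]
ee_rot: [-3.142, 0.0, 3.012]
force: [-2.1, 0.9, 4.4]
width: 0.0363
gripper_force: 14.8
```

Call:
apply_moves --steps '[{"translation": [0, 0, 0], "rotation": [0, 0, 0]}, {"translation": [0, 0, 0], "rotation": [0, 0, 0]}, {"translation": [0, 0, 0], "rotation": [0, 0, 0]}, {"translation": [0, 0, 0], "rotation": [0, 0, 0]}, {"translation": [0, 0, 0.05], "rotation": [0, 0, 0]}, {"translation": [0, 0, 0.12], "rotation": [0, 0, 0]}, {"translation": [0, 0, 0.22], "rotation": [0, 0, 0]}, {"translation": [0, 0, 0.34], "rotation": [0, 0, 0]}, {"translation": [0, 0, 0.46], "rotation": [0, 0, 0]}, {"translation": [0, 0, 0.55], "rotation": [0, 0, 0]}]' --jaw -0.3

```text
t: 17.8
eef_pos: [0.6445, -0.1993, 0.1542]
ee_rot: [-3.141, 0.003, 3.012]
force: [0.6, 0.3, 0.7]
width: 0.0573
gripper_force: 0.0
```

Call:
apply_moves --steps '[{"translation": [0, 0.08, 0], "rotation": [0, 0, 0]}, {"translation": [0, 0.18, 0], "rotation": [0, 0, 0]}, {"translation": [0, 0.28, 0], "rotation": [0, 0, 0]}, {"translation": [-0.01, 0.38, 0], "rotation": [0, 0, 0]}, {"translation": [-0.02, 0.48, 0], "rotation": [0, 0, 0]}, {"translation": [-0.03, 0.58, 0], "rotation": [0, 0, 0]}, {"translation": [-0.04, 0.68, 0], "rotation": [0, 0, 0]}, {"translation": [-0.05, 0.78, 0], "rotation": [0, 0, -0.03]}, {"translation": [-0.06, 0.88, 0], "rotation": [0, 0, -0.05]}, {"translation": [-0.062, 1, 0], "rotation": [0, 0, -0.07]}]' --jaw -0.75

```text
t: 18.63
eef_pos: [0.6279, 0.0516, 0.1515]
ee_rot: [3.141, 0.001, 2.974]
force: [0.9, -0.4, 0.3]
width: 0.0767
gripper_force: 0.0
```

Call:
apply_moves --steps '[{"translation": [0, 0.12, 0], "rotation": [0, 0, 0]}, {"translation": [0, 0.24, 0], "rotation": [0, 0, 0]}, {"translation": [0, 0.36, 0], "rotation": [0, 0, 0]}, {"translation": [0, 0.46, 0], "rotation": [0, 0, 0]}, {"translation": [0, 0.53, 0], "rotation": [0, 0, 0]}, {"translation": [0, 0.549, -0.06], "rotation": [0, 0, 0]}, {"translation": [0, 0.549, -0.13], "rotation": [0, 0, 0]}, {"translation": [0, 0.549, -0.2], "rotation": [0, 0, 0]}, {"translation": [0, 0.549, -0.26], "rotation": [0, 0, 0]}, {"translation": [0, 0.549, -0.28], "rotation": [0, 0, 0]}]'

```text
t: 19.47
eef_pos: [0.6271, 0.1875, 0.0784]
ee_rot: [-3.14, -0.003, 2.975]
force: [-0.1, 0.1, 0.5]
width: 0.0767
gripper_force: 0.0
```

Run:
```python
from h import *
import cv2
s=grab_frame('scene'); 
a=cv2.resize(s[240:340,270:370],None,fx=5,fy=5,interpolation=cv2.INTER_CUBIC)
b=cv2.resize(s[190:250,145:205],None,fx=5,fy=5,interpolation=cv2.INTER_CUBIC); b=cv2.copyMakeBorder(b,0,200,0,0,0)
cv2.imwrite('pics/a5.png',np.hstack([a,b])); e=get_state(); print(e['eef_pos'],e['ee_rot'],proj('scene',[.628,.188,.05]))
```

```text
[0.62721289 0.18742792 0.07838613] [-3.13955723e+00 -2.70606874e-03  2.97453162e+00] [322.30238062 300.10567756]
```

View pics/a5.png

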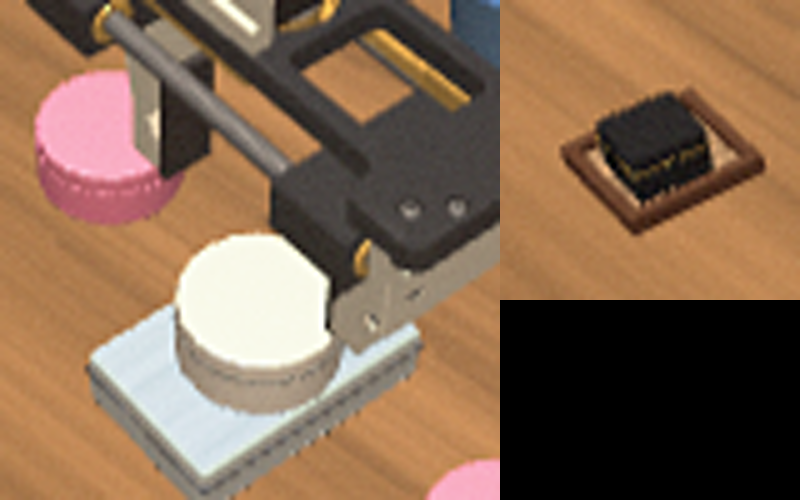

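The box lies square in its tray. The dish top centre at (322,300) matches the predicted point. I'll descend and grip.

Call:
apply_moves --steps '[{"translation": [0, 0, -0.03], "rotation": [0, 0, 0]}, {"translation": [0, 0, -0.06], "rotation": [0, 0, 0]}, {"translation": [0, 0, -0.09], "rotation": [0, 0, 0]}, {"translation": [0, 0, -0.12], "rotation": [0, 0, 0]}, {"translation": [0, 0, -0.15], "rotation": [0, 0, 0]}, {"translation": [0, 0, -0.175], "rotation": [0, 0, 0]}, {"translation": [0, 0, -0.188], "rotation": [0, 0, 0]}, {"translation": [0, 0, -0.188], "rotation": [0, 0, 0]}, {"translation": [0, 0, -0.188], "rotation": [0, 0, 0]}, {"translation": [0, 0, -0.188], "rotation": [0, 0, 0]}]'

```text
t: 20.35
eef_pos: [0.6286, 0.1883, 0.0336]
ee_rot: [3.141, 0.0, 2.975]
force: [0.3, -1.0, 0.2]
width: 0.077
gripper_force: 0.0
```

Call:
apply_moves --steps '[{"translation": [0, 0, 0], "rotation": [0, 0, 0]}, {"translation": [0, 0, 0], "rotation": [0, 0, 0]}, {"translation": [0, 0, 0], "rotation": [0, 0, 0]}, {"translation": [0, 0, 0], "rotation": [0, 0, 0]}, {"translation": [0, 0, 0], "rotation": [0, 0, 0]}, {"translation": [0, 0, 0], "rotation": [0, 0, 0]}, {"translation": [0, 0, 0], "rotation": [0, 0, 0]}, {"translation": [0, 0, 0], "rotation": [0, 0, 0]}, {"translation": [0, 0, 0], "rotation": [0, 0, 0]}, {"translation": [0, 0, 0], "rotation": [0, 0, 0]}]' --jaw 1 --newtons 20

```text
t: 21.18
eef_pos: [0.6284, 0.1881, 0.0335]
ee_rot: [3.142, 0.0, 2.975]
force: [-1.7, -1.0, 4.5]
width: 0.0555
gripper_force: 20.0
```

Call:
apply_moves --steps '[{"translation": [0, 0, 0.03], "rotation": [0, 0, 0]}, {"translation": [0, 0, 0.09], "rotation": [0, 0, 0]}, {"translation": [0, 0, 0.17], "rotation": [0, 0, 0]}, {"translation": [0, 0, 0.25], "rotation": [0, 0, 0]}, {"translation": [0, 0, 0.33], "rotation": [0, 0, 0]}, {"translation": [-0.02, -0.02, 0.4], "rotation": [0, 0, 0]}, {"translation": [-0.08, -0.09, 0.4], "rotation": [0, 0, 0]}, {"translation": [-0.15, -0.16, 0.4], "rotation": [0, 0, 0]}, {"translation": [-0.22, -0.24, 0.4], "rotation": [0, 0, 0]}, {"translation": [-0.29, -0.317, 0.4], "rotation": [0, 0, 0]}]'

```text
t: 22.02
eef_pos: [0.5547, 0.1082, 0.1332]
ee_rot: [3.141, -0.0, 2.975]
force: [-0.8, -0.5, -1.6]
width: 0.0555
gripper_force: 20.0
```

Call:
apply_moves --steps '[{"translation": [-0.07, -0.08, 0], "rotation": [0, 0, 0]}, {"translation": [-0.14, -0.16, 0], "rotation": [0, 0, 0]}, {"translation": [-0.21, -0.24, 0], "rotation": [0, 0, 0]}, {"translation": [-0.28, -0.31, 0], "rotation": [0, 0, 0]}, {"translation": [-0.33, -0.36, 0], "rotation": [0, 0, 0]}, {"translation": [-0.35, -0.38, -0.05], "rotation": [0, 0, 0]}, {"translation": [-0.35, -0.38, -0.12], "rotation": [0, 0, 0]}, {"translation": [-0.35, -0.38, -0.2], "rotation": [0, 0, 0]}, {"translation": [-0.35, -0.38, -0.28], "rotation": [0, 0, 0]}, {"translation": [-0.35, -0.38, -0.32], "rotation": [0, 0, 0]}]'

```text
t: 22.85
eef_pos: [0.4672, 0.0136, 0.0516]
ee_rot: [-3.141, -0.002, 2.974]
force: [0.1, 0.6, -1.0]
width: 0.0553
gripper_force: 20.0
```

Run:
```python
from h import *
import cv2
s=grab_frame('scene'); 
cv2.imwrite('pics/a6.png',cv2.resize(s[160:270,240:380],None,fx=5,fy=5,interpolation=cv2.INTER_CUBIC)); e=get_state(); print(e['eef_pos'],e['width'])
```

```text
[0.46646234 0.01334456 0.05051645] 0.05572730303055861
```

View pics/a6.png

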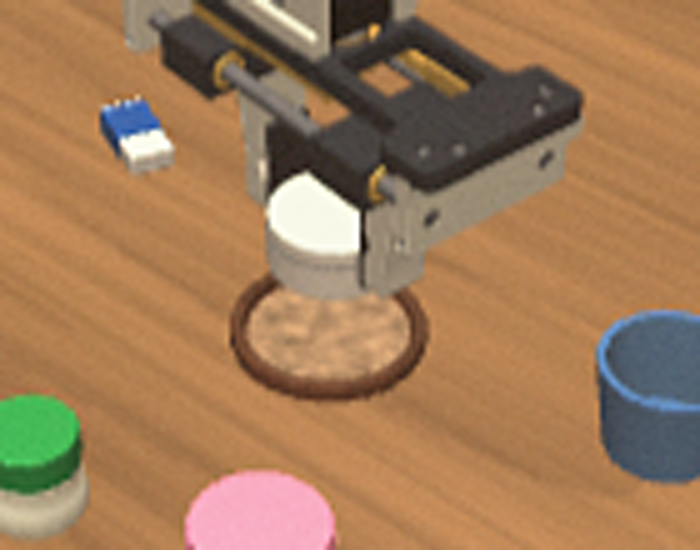

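The dish hangs level over its tray, whose rim is centred at about (306,226). I'll lower it.

Call:
apply_moves --steps '[{"translation": [0, 0, -0.03], "rotation": [0, 0, 0]}, {"translation": [0, 0, -0.06], "rotation": [0, 0, 0]}, {"translation": [0, 0, -0.09], "rotation": [0, 0, 0]}, {"translation": [0, 0, -0.11], "rotation": [0, 0, 0]}, {"translation": [0, 0, -0.125], "rotation": [0, 0, 0]}, {"translation": [0, 0, -0.135], "rotation": [0, 0, 0]}, {"translation": [0, 0, -0.142], "rotation": [0, 0, 0]}, {"translation": [0, 0, -0.147], "rotation": [0, 0, 0]}, {"translation": [0, 0, -0.15], "rotation": [0, 0, 0]}, {"translation": [0, 0, -0.15], "rotation": [0, 0, 0]}]'

```text
t: 23.73
eef_pos: [0.4684, 0.014, 0.0159]
ee_rot: [3.142, 0.0, 2.975]
force: [-0.3, 0.4, -2.2]
width: 0.0554
gripper_force: 20.0
```

Call:
apply_moves --steps '[{"translation": [0, 0, -0.002], "rotation": [0, 0, 0]}, {"translation": [0, 0, -0.004], "rotation": [0, 0, 0]}, {"translation": [0, 0, -0.006], "rotation": [0, 0, 0]}, {"translation": [0, 0, -0.008], "rotation": [0, 0, 0]}, {"translation": [0, 0, -0.01], "rotation": [0, 0, 0]}, {"translation": [0, 0, -0.011], "rotation": [0, 0, 0]}, {"translation": [0, 0, -0.012], "rotation": [0, 0, 0]}, {"translation": [0, 0, -0.012], "rotation": [0, 0, 0]}, {"translation": [0, 0, -0.012], "rotation": [0, 0, 0]}, {"translation": [0, 0, -0.012], "rotation": [0, 0, 0]}]'

```text
t: 24.57
eef_pos: [0.4684, 0.014, 0.0135]
ee_rot: [3.142, 0.0, 2.975]
force: [-3.6, 1.5, 9.4]
width: 0.0553
gripper_force: 20.0
```

Call:
apply_moves --steps '[{"translation": [0, 0, 0], "rotation": [0, 0, 0]}, {"translation": [0, 0, 0], "rotation": [0, 0, 0]}, {"translation": [0, 0, 0], "rotation": [0, 0, 0]}, {"translation": [0, 0, 0], "rotation": [0, 0, 0]}, {"translation": [0, 0, 0.05], "rotation": [0, 0, 0]}, {"translation": [0, 0, 0.12], "rotation": [0, 0, 0]}, {"translation": [0, 0, 0.22], "rotation": [0, 0, 0]}, {"translation": [0, 0, 0.32], "rotation": [0, 0, 0]}, {"translation": [0, 0, 0.42], "rotation": [0, 0, 0]}, {"translation": [0, 0, 0.5], "rotation": [0, 0, 0]}]' --jaw -0.75

```text
t: 25.4
eef_pos: [0.4686, 0.014, 0.1396]
ee_rot: [3.141, 0.001, 2.975]
force: [0.2, 0.8, 0.4]
width: 0.0769
gripper_force: 0.0
```

Run:
```python
from h import *
import cv2
s=grab_frame('scene'); t=grab_frame('top')
a=cv2.resize(t[140:220,160:240],None,fx=5,fy=5,interpolation=cv2.INTER_CUBIC)
b=cv2.resize(s[260:340,280:360],None,fx=5,fy=5,interpolation=cv2.INTER_CUBIC)
d=cv2.resize(s[190:230,270:350],None,fx=5,fy=5,interpolation=cv2.INTER_CUBIC)
cv2.imwrite('pics/a7.png',np.vstack([np.hstack([a,b]),np.hstack([d,d*0])]))
```

```text
(no output)
```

View pics/a7.png

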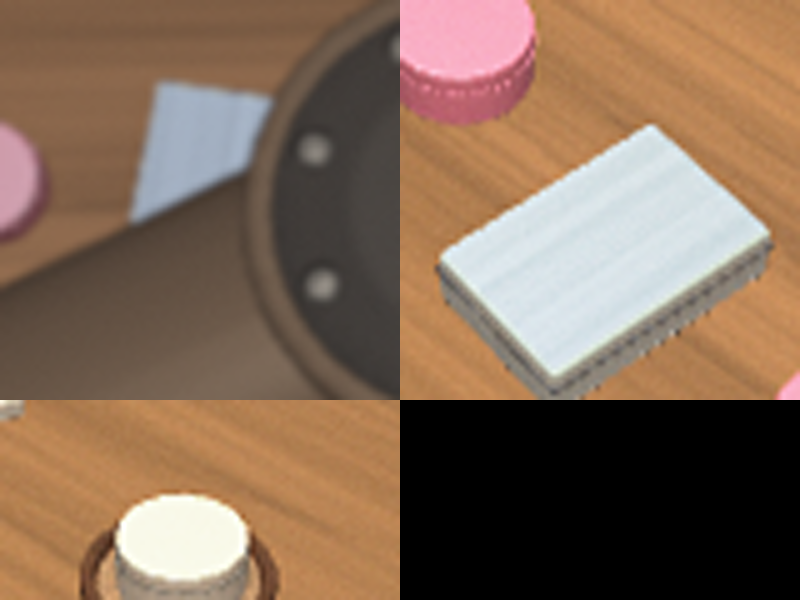

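The dish sits in its tray. The tin's corners in the scene view, at (288,311), (311,335), (354,307) and (331,285), have not moved. Now I'll fetch the tin.

Call:
apply_moves --steps '[{"translation": [0.07, 0.076, 0], "rotation": [0, 0, 0]}, {"translation": [0.14, 0.152, 0], "rotation": [0, 0, 0]}, {"translation": [0.21, 0.228, 0], "rotation": [0, 0, 0]}, {"translation": [0.28, 0.305, 0], "rotation": [0, 0, 0]}, {"translation": [0.35, 0.38, 0], "rotation": [0, 0, 0]}, {"translation": [0.42, 0.457, 0], "rotation": [0, 0, 0]}, {"translation": [0.49, 0.533, 0], "rotation": [0, 0, 0]}, {"translation": [0.56, 0.61, 0], "rotation": [0, 0, 0]}, {"translation": [0.61, 0.66, 0], "rotation": [0, 0, 0]}, {"translation": [0.63, 0.685, 0], "rotation": [0, 0, 0]}]' --jaw -0.85

```text
t: 26.33
eef_pos: [0.627, 0.1866, 0.1362]
ee_rot: [-3.141, -0.001, 2.976]
force: [0.2, 0.7, 0.3]
width: 0.0813
gripper_force: 0.0
```

Call:
apply_moves --steps '[{"translation": [0, 0, -0.08], "rotation": [0, 0, 0]}, {"translation": [0, 0, -0.16], "rotation": [0, 0, 0]}, {"translation": [0, 0, -0.24], "rotation": [0, 0, 0]}, {"translation": [0, 0, -0.32], "rotation": [0, 0, 0]}, {"translation": [0, 0, -0.38], "rotation": [0, 0, 0]}, {"translation": [0, 0, -0.43], "rotation": [0, 0, 0]}, {"translation": [0, 0, -0.47], "rotation": [0, 0, 0]}, {"translation": [0, 0, -0.5], "rotation": [0, 0, 0]}, {"translation": [0, 0, -0.514], "rotation": [0, 0, 0]}, {"translation": [0, 0, -0.514], "rotation": [0, 0, 0]}]'

```text
t: 27.17
eef_pos: [0.6256, 0.185, 0.0087]
ee_rot: [-3.141, -0.001, 2.975]
force: [0.6, -0.3, -0.7]
width: 0.0807
gripper_force: 0.0
```

Call:
apply_moves --steps '[{"translation": [0, 0, 0], "rotation": [0, 0, 0]}, {"translation": [0, 0, 0], "rotation": [0, 0, 0]}, {"translation": [0, 0, 0], "rotation": [0, 0, 0]}, {"translation": [0, 0, 0], "rotation": [0, 0, 0]}, {"translation": [0, 0, 0], "rotation": [0, 0, 0]}, {"translation": [0, 0, 0], "rotation": [0, 0, 0]}, {"translation": [0, 0, 0], "rotation": [0, 0, 0]}, {"translation": [0, 0, 0], "rotation": [0, 0, 0]}, {"translation": [0, 0, 0], "rotation": [0, 0, 0]}, {"translation": [0, 0, 0], "rotation": [0, 0, 0]}]' --jaw 1 --newtons 25

```text
t: 28.0
eef_pos: [0.6262, 0.1853, 0.0101]
ee_rot: [3.141, 0.001, 2.975]
force: [-1.1, -0.5, 6.0]
width: 0.0618
gripper_force: 25.0
```

Call:
apply_moves --steps '[{"translation": [0, 0, 0.03], "rotation": [0, 0, 0]}, {"translation": [0, 0, 0.09], "rotation": [0, 0, 0]}, {"translation": [0, 0, 0.16], "rotation": [0, 0, 0]}, {"translation": [0, 0, 0.24], "rotation": [0, 0, 0]}, {"translation": [0, 0, 0.32], "rotation": [0, 0, 0]}, {"translation": [-0.03, 0.02, 0.4], "rotation": [0, 0, -0.06]}, {"translation": [-0.1, 0.06, 0.4], "rotation": [0, 0, -0.12]}, {"translation": [-0.18, 0.1, 0.4], "rotation": [0, 0, -0.18]}, {"translation": [-0.26, 0.145, 0.4], "rotation": [0, 0, -0.24]}, {"translation": [-0.34, 0.19, 0.4], "rotation": [0, 0, -0.3]}]'

```text
t: 28.83
eef_pos: [0.5396, 0.2328, 0.1093]
ee_rot: [-3.141, -0.001, 2.816]
force: [0.1, 0.4, -1.2]
width: 0.0619
gripper_force: 25.0
```

Call:
apply_moves --steps '[{"translation": [-0.08, 0.045, 0], "rotation": [0, 0, -0.05]}, {"translation": [-0.16, 0.09, 0], "rotation": [0, 0, -0.1]}, {"translation": [-0.24, 0.135, 0], "rotation": [0, 0, -0.15]}, {"translation": [-0.32, 0.18, 0], "rotation": [0, 0, -0.2]}, {"translation": [-0.4, 0.22, 0], "rotation": [0, 0, -0.225]}, {"translation": [-0.44, 0.245, 0], "rotation": [0, 0, -0.225]}, {"translation": [-0.452, 0.252, -0.05], "rotation": [0, 0, -0.225]}, {"translation": [-0.452, 0.252, -0.12], "rotation": [0, 0, -0.225]}, {"translation": [-0.452, 0.252, -0.19], "rotation": [0, 0, -0.225]}, {"translation": [-0.452, 0.252, -0.22], "rotation": [0, 0, -0.225]}]'

```text
t: 29.67
eef_pos: [0.4269, 0.2949, 0.0525]
ee_rot: [-3.139, -0.001, 2.7]
force: [0.0, -1.3, -2.1]
width: 0.062
gripper_force: 25.0
```

Run:
```python
from h import *
import cv2
s=grab_frame('scene'); 
cv2.imwrite('pics/a8.png',cv2.resize(s[200:330,350:510],None,fx=4.5,fy=4.5,interpolation=cv2.INTER_CUBIC)); e=get_state(); print(e['eef_pos'],e['ee_rot'],e['width'])
for a in [(-.062,-.045),(.062,-.045),(.062,.045),(-.062,.045)]:
    th=np.radians(-25.3); R=np.array([[np.cos(th),-np.sin(th)],[np.sin(th),np.cos(th)]])
    p=R@a+[.4275,.2954]; print((proj('scene',[*p,.009])-[350,200])*4.5)
```

```text
[0.42679239 0.29441284 0.05190485] [-3.13779123e+00 -1.07373774e-03  2.69998942e+00] 0.06158940203145204
[452.40001561 254.12881062]
[202.23602134 335.89359657]
[333.72343511 500.36507814]
[599.72173531 404.42482773]
```

View pics/a8.png

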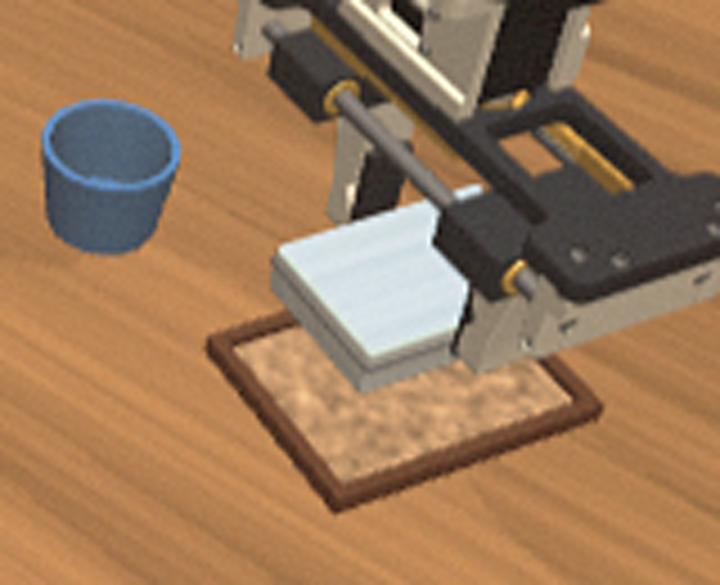

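The tin is level over its tray, and the tray's corners match the prediction within about 1 px. The tin's edges look slightly rotated, so I'll check whether that is perspective.

Run:
```python
from h import *
for th in (-25.3,-22,-28):
    t=np.radians(th); R=np.array([[np.cos(t),-np.sin(t)],[np.sin(t),np.cos(t)]])
    print(th,[((proj('scene',[*(R@a+[.4275,.2954]),.068])-[350,200])*4.5).round() for a in [(.048,-.031),(.048,.031),(-.048,.031)]])
```

```text
-25.3 [array([274., 246.]), array([372., 357.]), array([585., 285.])]
-22 [array([274., 252.]), array([381., 361.]), array([583., 279.])]
-28 [array([274., 241.]), array([365., 354.]), array([585., 290.])]
```

That is perspective only, so I'll lower it.

Call:
apply_moves --steps '[{"translation": [0, 0, -0.03], "rotation": [0, 0, 0]}, {"translation": [0, 0, -0.06], "rotation": [0, 0, 0]}, {"translation": [0, 0, -0.09], "rotation": [0, 0, 0]}, {"translation": [0, 0, -0.11], "rotation": [0, 0, 0]}, {"translation": [0, 0, -0.125], "rotation": [0, 0, 0]}, {"translation": [0, 0, -0.135], "rotation": [0, 0, 0]}, {"translation": [0, 0, -0.143], "rotation": [0, 0, 0]}, {"translation": [0, 0, -0.149], "rotation": [0, 0, 0]}, {"translation": [0, 0, -0.153], "rotation": [0, 0, 0]}, {"translation": [0, 0, -0.154], "rotation": [0, 0, 0]}]'

```text
t: 30.55
eef_pos: [0.4279, 0.2958, 0.0158]
ee_rot: [3.141, 0.0, 2.7]
force: [-0.6, -0.3, -2.3]
width: 0.0614
gripper_force: 25.0
```

Call:
apply_moves --steps '[{"translation": [0, 0, -0.002], "rotation": [0, 0, 0]}, {"translation": [0, 0, -0.004], "rotation": [0, 0, 0]}, {"translation": [0, 0, -0.006], "rotation": [0, 0, 0]}, {"translation": [0, 0, -0.008], "rotation": [0, 0, 0]}, {"translation": [0, 0, -0.01], "rotation": [0, 0, 0]}, {"translation": [0, 0, -0.011], "rotation": [0, 0, 0]}, {"translation": [0, 0, -0.012], "rotation": [0, 0, 0]}, {"translation": [0, 0, -0.012], "rotation": [0, 0, 0]}, {"translation": [0, 0, -0.012], "rotation": [0, 0, 0]}, {"translation": [0, 0, -0.012], "rotation": [0, 0, 0]}]'

```text
t: 31.38
eef_pos: [0.4279, 0.2958, 0.014]
ee_rot: [3.141, 0.0, 2.701]
force: [-5.3, -2.8, 13.2]
width: 0.062
gripper_force: 25.0
```

Call:
apply_moves --steps '[{"translation": [0, 0, 0], "rotation": [0, 0, 0]}, {"translation": [0, 0, 0], "rotation": [0, 0, 0]}, {"translation": [0, 0, 0], "rotation": [0, 0, 0]}, {"translation": [0, 0, 0], "rotation": [0, 0, 0]}, {"translation": [0, 0, 0.05], "rotation": [0, 0, 0]}, {"translation": [0, 0, 0.12], "rotation": [0, 0, 0]}, {"translation": [0, 0, 0.22], "rotation": [0, 0, 0]}, {"translation": [0, 0, 0.35], "rotation": [0, 0, 0]}, {"translation": [0, 0, 0.48], "rotation": [0, 0, 0]}, {"translation": [0, 0, 0.6], "rotation": [0, 0, 0]}]' --jaw -0.8

```text
t: 32.22
eef_pos: [0.4278, 0.2956, 0.1645]
ee_rot: [3.141, 0.0, 2.7]
force: [-0.2, 1.5, -0.0]
width: 0.0788
gripper_force: 0.0
```

Run:
```python
from h import *
import cv2
cv2.imwrite('pics/a9.png',grab_frame('scene')); print(get_state()['eef_pos'])
```

```text
[0.43029427 0.29777151 0.17062374]
```

View pics/a9.png

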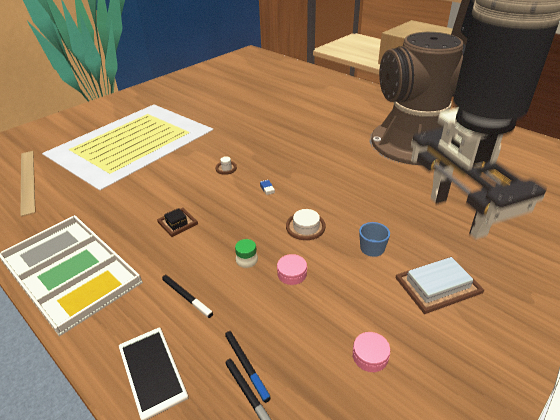

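All four containers sit in their trays: pot (226,164), box (177,220), dish (306,223), tin (440,281). The cup and jar have not moved, and the gripper is clear.

```bash
python3 -c "
from station import *
print(job_done())"
```

```text
the job is handed in; nothing more can be done
None
```

I took the stack apart from the top down and set the pot, box, dish and tin each upright in its own tray. The cup and jar were left untouched, and I handed the job in at about 32 s; it gave no verdict.

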